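# Lid the filled biscuit tin, then hold its cover up off the inner lid

## Task

A stub of cardboard film core was left standing on the filling of the open biscuit tin: take it out and drop it into the open scrap box. Then pick up the nested pair of lids by the wooden knob, both together, lower them gently onto the tin and let go, and next take only the outer cover by its collar and raise it straight up until it is well clear of the knob, leaving the inner lid seated in the tin, so that a batch slip can be laid in. Finish while still holding the cover level above the tin, with nothing but the gripper touching it, and leave the jar, tape roll, marker, mug, scrap box and the tin itself where they are.

Things in the scene. Friction and masses are not known exactly. Their poses are not given: they have to be found in the camera images.
- tin: Filled, open round biscuit tin of plain metal, standing upright on the table and not fixed (about 1.6 kg): 120 mm outside diameter, wall 3 mm (mouth 114 mm wide), 75 mm tall. Filled up to a flat paper liner 58 mm above its underside, i.e. 17 mm below the rim. Origin at the centre of its underside, z up.
- core: Chunky debris: a stub of cardboard tube, 34 mm outside, 24 mm inside diameter, 42 mm long, about 20 g, standing upright on the liner inside the tin, within 12 mm of the tin's centre, so that it sticks up 25 mm above the rim. Origin at the centre of its lower end, z along the tube.
- core_mid (a point): Middle of that tube stub, halfway along its axis.
- scrap_box: Open-topped cardboard scrap box, 170 x 170 mm outside, 90 mm tall, walls and floor 5 mm, empty, standing loose on the table. Origin at the centre of its underside, x and y along its sides, z up.
- inner_lid: Plain metal inner lid on the table, about 0.25 kg, the cover nested over it. From its underside: plug 105 mm wide, 10 mm tall (lower edge chamfered 2.5 mm), entering the tin's mouth with about 4 mm to spare all round; flange 124 mm wide, 10 to 14 mm up, that rests on the tin's rim; round knob above. Origin at the centre of the plug's underside, z up; 65 mm above the tin's underside once seated.
- knob_top (a point): Centre of the top of the inner lid's upright round wooden knob: 26 mm in diameter, on the lid's centre, its top 72 mm above the lid's underside. It passes through the cover's collar and stands 32 mm out above it. Lifting by it carries the cover along, which rests on the flange.
- cover: Plain metal outer cover, round, 140 mm wide, about 0.15 kg, loose over the inner lid with 4 mm of play sideways. From its lower edge: skirt 12 mm tall, 3 mm wall; flat top plate 12 to 16 mm up with a 44 mm hole in the middle; collar above. Origin at the centre of its lower edge, z up, 2 mm above the inner lid's origin while nested; clear of the knob once raised 70 mm from there.
- collar_top (a point): Centre of the upper rim of the cover's upright round collar, which stands round the hole: 54 mm outside, 44 mm inside diameter, 22 mm tall above the plate, its top 38 mm above the cover's lower edge. The cover lifts off straight upwards by it.
- jar: Bystander: jar 56 mm in diameter, 85 mm tall, origin at its underside. Leave alone.
- tape: Bystander: roll of tape lying flat, 90 mm in diameter, 40 mm tall, origin at its underside. Leave alone.
- marker: Bystander: marker pen lying on the table, 120 x 14 x 14 mm, along its x axis, origin at the centre of its underside. Leave alone.
- mug: Bystander: mug 80 mm in diameter, 90 mm tall, handle to its +y, origin at its underside. Leave alone.

How it is judged:
By the outcome, as a careful person would: the job done as asked, in the order asked, and still so for the second after the job is handed in, while the arm keeps its last pose, push and grip.
It also fails if it takes over 61 s, if anything falls off the work surface, if the arm or the gripper's body presses on something with over 40 N, if the wrist force passes 120 N, or if a joint passes its speed limit or range.

## Robot

A 7-joint arm with a two-finger parallel gripper is mounted at the origin on the work surface. World frame = base frame: x ahead of the robot, y to its left, z up, the work surface at z = 0. Lengths are in m, angles in degrees, forces in N, time in s.
With the tool pointing down it reaches from about 0.425 to 0.875 m from the base axis. Payload 4.7 kg.
Tool frame: the origin (TCP) lies at the very end of the fingers, on their centre line; the grasp point (between the pads) lies 19 mm behind it; z points along the fingers, y is the line along which they close (so a half turn about z gives the same grasp; the last joint's range is limited). The gripper opens to 87 mm and grips with 3 to 60 N. Pads are 19 mm wide; open, the fingers measure 117 mm over their backs; the gripper's body (75 mm by 190 mm) begins 51 mm behind the grasp point.
Start: joints at [72.313, 18.392, -4.016, 83.108, 1.295, 78.541, -3.26], TCP at [0.206, -0.616, 0.223] pointing down, gripper open.
Joint ranges: [-163.93, 163.93], [-17.29, 119.83], [-79.2, 71.16], [3.27, 140.29], [-89.18, 269.18], [5.43, 117.66], [-154.24, 154.24]. Speed limits (degrees/s): [147.25, 147.25, 180, 180, 180, 180, 180].

## Interface

Orientations are given as [roll, pitch, yaw] about the fixed x, y, z axes, in that order (R = Rz(yaw) Ry(pitch) Rx(roll)).
In Python, from cell import telemetry, cams, env gives the robot as it stands.
- The arm moves only by the tool arm_command, never from a script. Its argument "series" is text: rows parted by semicolons, each of 5 numbers parted by spaces: the shift along the tool's x, y, z in mm, then the turn about the tool's z in rad, then the closure in counts, from 0 (fully open) to 255 (shut). A call has 1 to 20 rows; each row shifts and turns the commanded pose from where the row before left it, along the tool's axes as they then stand; what a row does not reach is not made up. A row lasts 1/12 s, in which the tool goes at most 41.7 mm and 7.16 degrees, less where a joint would pass 70% of its speed; a pose out of reach is approached as far as the arm can. A call is refused whole if a number of a shift passes 41.7 or a number of a turn 0.125, either way. A call with a gripper value outside its range is refused whole. The fingers move at their own pace and stop on an object; "squeeze" is the grip in N (left out, the last holds). Time passes only in rows, so rows that do not move let the fingers close. It gives the time, the measured TCP pose, the force, the opening and the grip force at its end, in the units of the state.
- telemetry.get_obs(): the state, without advancing time (a new reading comes with each control period).
- cams.read_camera(name): name is "side" or "top" or "wrist"; returns the picture (384x512x3 uint8, blue, green, red); there is no depth.
- cams.calibration(name): a dict with "K" (3x3 intrinsics, pixels), "dist" ([k1, k2, p1, p2, k3] as OpenCV has them; the pictures are not rectified), "origin" and "rotation" of the camera in the world; the wrist camera has in their place "hand_eye" (4x4, takes a point from camera to tool coordinates, whose origin is the TCP and whose axes are the flange's). Camera axes: x right, y down, z forward; pixel columns grow to the right and rows downward; lengths in m; the calibration is good to about 2 mm. A picture is of the moment at which its call begins: read the wrist's pose just before it. calibration takes no time and is no camera call.
- env.sign_off(): hands the job in; it is judged then, once.
The state is a dict: "time_s": time; "qpos": joint angles; "joint_velocities": joint speeds; "effort": joint torques, N m; "tool_pos": TCP position; "tool_rot": TCP orientation; "force": force on the tool from outside, world axes, zero at the start; "wrist_torque": the same for the moment, N m; "grip_width": finger opening in m; "grasp_force": force on a finger pad.
Only numpy, scipy, OpenCV 4.12 (cv2) and the standard library are available. Lean on these libraries where they do the work, as an engineer would, in place of code of your own. Each camera call takes 0.05 s, during which the arm holds its last target. There are 200 camera calls.

## Working session

There is one attempt and no reset: what is moved stays moved. The work goes in short steps, Python scripts to look and compute and a tool call to move; the robot and the scene stay as the last step left them, time stands still between calls to the robot, and variables do not carry over. Pictures are saved under pics/ and viewed, at most 10 in all, crops included, and the job is handed in when it is done.

Besides the shell and the picture viewer there is one more tool, called after "Request:" by a JSON object that holds its "method" and its "body". arm_command: Moves the arm, as the interface text tells. Its arguments: {"type":"object","properties":{"series":{"type":"string"},"squeeze":{"type":"number"}},"required":["series"]}

```bash
mkdir -p pics; ls; cat > h.py <<'E'
import numpy as np, cv2
from cell import telemetry, cams, env
from scipy.spatial.transform import Rotation as Ro
def ray(cal,px,obs=None):
    p=cv2.undistortPoints(np.array([[px]],float),np.array(cal["K"]),np.array(cal["dist"]))[0,0]
    d=np.array([p[0],p[1],1.])
    if "hand_eye" in cal:
        H=np.array(cal["hand_eye"]);R=Ro.from_euler('xyz',obs["tool_rot"],degrees=True).as_matrix()
        return R@H[:3,3]+np.array(obs["tool_pos"]),R@H[:3,:3]@d
    return np.array(cal["origin"]),np.array(cal["rotation"])@d
def onplane(cal,px,z,obs=None):
    o,d=ray(cal,px,obs);return o+d*(z-o[2])/d[2]
def proj(cal,P):
    R=np.array(cal["rotation"]);
    r=cv2.Rodrigues(R.T)[0];t=-R.T@np.array(cal["origin"])
    return cv2.projectPoints(np.array([P],float),r,t,np.array(cal["K"]),np.array(cal["dist"]))[0].ravel()
E
python3 - <<'E'
from h import *
print(telemetry.get_obs())
for n in("side","top"):
    im=cams.read_camera(n);cv2.imwrite(f"pics/{n}0.png",im);c=cams.calibration(n);print(n,c)
print(cams.calibration("wrist"))
E
```

```text
pics
{'time_s': 0.0, 'qpos': array([72.31351436, 18.44027398, -4.01597591, 83.17477912,  1.29455943,
       78.54008017, -3.26135351]), 'joint_velocities': array([ 0.01243589,  0.12046834, -0.00490335, -0.12074157,  0.07692796,
       -0.06831568,  0.082171  ]), 'effort': array([-6.39753507e-04, -4.91274047e+01, -4.04133741e-01, -3.12528992e+01,
       -6.39001513e-02,  4.35206573e-02,  1.69535642e-04]), 'tool_pos': array([ 0.20597186, -0.61592289,  0.22144888]), 'tool_rot': array([-1.79890087e+02,  5.13060931e-03,  1.84952178e+01]), 'force': array([-0.28989339, -0.56401746,  0.49464973]), 'wrist_torque': array([-0.02387701, -0.03031499, -0.06116061]), 'grasp_force': 0.0, 'grip_width': 0.08717965788601906}
side {'K': array([[365.29421254,   0.        , 259.35198593],
       [  0.        , 365.29421254, 192.1583038 ],
       [  0.        ,   0.        ,   1.        ]]), 'dist': array([0.01830422, 0.        , 0.        , 0.        , 0.        ]), 'origin': array([ 0.3482199 , -0.48434434,  0.74137397]), 'rotation': array([-142.00409733,    0.21227689,  -22.08293472])}
top {'K': array([
[... 246 characters left out ...]
65, -0.00453349,  0.99025902]), 'rotation': array([-1.72668487e+02,  2.07103236e-02, -9.04038935e+01])}
{'K': array([[340.59558076,   0.        , 260.68110776],
       [  0.        , 340.59558076, 191.38429156],
       [  0.        ,   0.        ,   1.        ]]), 'dist': array([-0.06909272,  0.        ,  0.        ,  0.        ,  0.        ]), 'hand_eye': array([[-1.03462453e-03, -9.69986617e-01, -2.43156108e-01,
         6.55774544e-02],
       [ 9.99999458e-01, -1.03198270e-03, -1.38242701e-04,
        -4.73000165e-04],
       [-1.16839327e-04, -2.43156119e-01,  9.69987159e-01,
        -1.61851949e-01],
       [ 0.00000000e+00,  0.00000000e+00,  0.00000000e+00,
         1.00000000e+00]])}
```

View pics/top0.png

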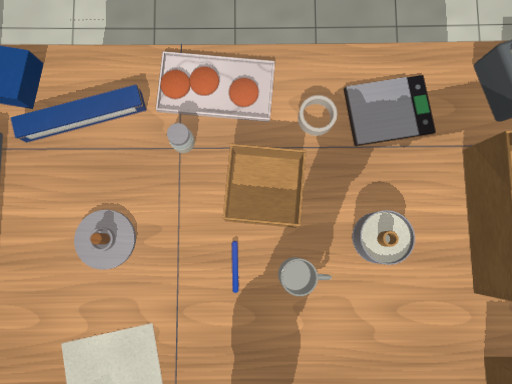

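View pics/side0.png

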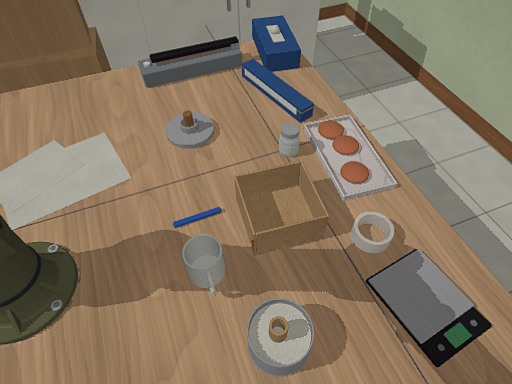

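```bash
sed -i 's/^def onplane/def _fix(c):\n    return Ro.from_euler("xyz",c["rotation"],degrees=True).as_matrix()\ndef onplane/; s/np.array(cal\["rotation"\])@d/_fix(cal)@d/; s/R=np.array(cal\["rotation"\]);/R=_fix(cal)/' h.py
python3 - <<'E'
from h import *
t=cams.calibration("top");s=cams.calibration("side")
def tri(a,b):
    o1,d1=ray(t,a);o2,d2=ray(s,b);A=np.c_[d1,-d2];k=np.linalg.lstsq(A,o2-o1,rcond=None)[0]
    p,q=o1+k[0]*d1,o2+k[1]*d2;return (p+q)/2,np.linalg.norm(p-q)
print("knob plane",onplane(t,(97,239),.072),onplane(s,(187,113),.072),tri((97,239),(187,113)))
print("core plane",onplane(t,(391,238),.1),onplane(s,(278,323),.1),tri((391,238),(278,323)))
print("tin rim", onplane(t,(384,237),.075),onplane(s,(281,332),.075))
print("box rim",[onplane(t,p,.09)[:2].round(3) for p in((231,146),(304,150),(300,226),(224,221))])
print("mug,jar,marker,tape",[onplane(t,p,z).round(3) for p,z in(((298,277),.09),((179,134),.085),((235,266),.014),((317,115),.04))])
for n,(x,y) in dict(top=(384,237),lid=(103,239)).items():pass
im=cv2.imread("pics/top0.png")
a=cv2.resize(im[195:280,335:435],(500,425),interpolation=3);b=cv2.resize(im[195:280,60:140],(400,425),interpolation=3)
cv2.imwrite("pics/z0.png",cv2.resize(np.hstack([a,b]),(800,378)))
E
```

```text
knob plane [0.45572433 0.33527984 0.072     ] [0.46082634 0.33808385 0.072     ] (array([0.45788308, 0.33320129, 0.07641761]), np.float64(0.004517641320876243))
core plane [ 0.45295034 -0.3043523   0.1       ] [ 0.45592102 -0.29873776  0.1       ] (array([ 0.45357629, -0.30134036,  0.10955561]), np.float64(0.0015085137141968223))
tin rim [ 0.45547502 -0.29758363  0.075     ] [ 0.45865143 -0.30795744  0.075     ]
box rim [array([0.66 , 0.039]), array([ 0.649, -0.124]), array([ 0.48 , -0.112]), array([0.492, 0.054])]
mug,jar,marker,tape [array([ 0.371, -0.105,  0.09 ]), array([0.689, 0.156, 0.085]), array([0.391, 0.033, 0.014]), array([ 0.745, -0.164,  0.04 ])]
```

View pics/z0.png

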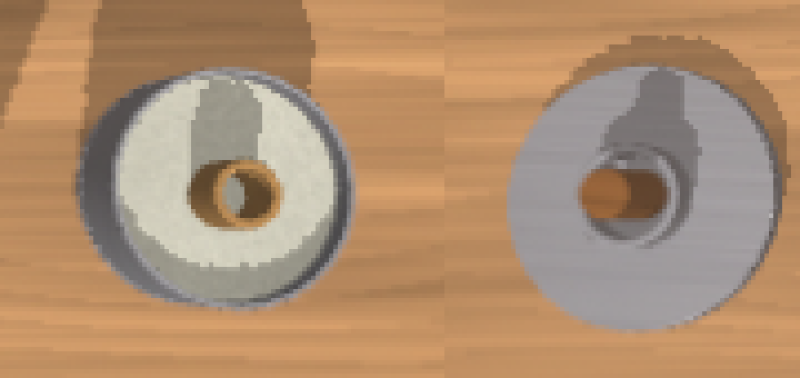

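Top view: core ring centred near (391,238) inside the tin rim at (388,237); knob top near (96,239), box corners around (231,146)–(300,226). Heights and sizes are consistent, so I'll move above the tin to refine with the wrist camera.

Request:
{"method": "arm_command", "body": {"series": "30.3 -19.9 0 0 80;30.3 -19.9 0 0 80;30.3 -19.9 0 0 80;30.3 -19.9 0 0 80;30.3 -19.9 0 0 80;30.3 -19.9 0 0 80;30.3 -19.9 0 0 80;30.3 -19.9 0 0 80;30.3 -19.9 0 0 80;30.3 -19.9 0 0 80;30.3 -19.9 0 0 80;0 0 0 0 80;0 0 0 0 80;0 0 0 0 80", "squeeze": 15}}

```text
time_s: 1.27
tool_pos: [0.4522, -0.3035, 0.2222]
tool_rot: [-180.0, 0.1, 18.5]
force: [-0.4, 0.1, -0.9]
grip_width: 0.0594
grasp_force: 0.0
```

```bash
python3 - <<'E'
from h import *
o=telemetry.get_obs();print(o["time_s"],o["tool_pos"],o["tool_rot"],o["grip_width"],o["force"])
cv2.imwrite("pics/w1.png",cams.read_camera("wrist"))
E
```

```text
1.2667 [ 0.45224589 -0.30353295  0.22215369] [-1.79997839e+02  6.78393332e-02  1.84998118e+01] 0.0593948215118915 [-0.42891575  0.10199067 -0.90329085]
```

View pics/w1.png

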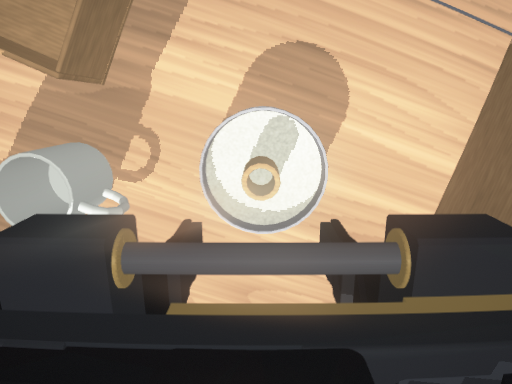

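Wrist view: tin rim is a circle centred near (263.5,170.5), core top ring near (261,181.5).

```bash
python3 - <<'E'
from h import *
o=telemetry.get_obs();w=cams.calibration("wrist")
R=Ro.from_euler('xyz',o["tool_rot"],degrees=True).as_matrix()
for n,p,z in(("rim",(263.5,170.5),.075),("core",(261,181.5),.1)):
    P=onplane(w,p,z,o);print(n,P,"tool mm",1e3*R.T@(P-o["tool_pos"]))
print("rim width",np.linalg.norm(onplane(w,(200,170),.075,o)-onplane(w,(327,170),.075,o)),"core w",np.linalg.norm(onplane(w,(242,181),.1,o)-onplane(w,(280,181),.1,o)))
E
```

```text
rim [ 0.45983526 -0.30387471  0.075     ] tool mm [  7.94932615   2.10112694 147.15669378]
core [ 0.45450239 -0.30318908  0.1       ] tool mm [  3.07638424  -0.23201979 122.162285  ]
rim width 0.11725877900818989 core w 0.03242894687677326
```

Request:
{"method": "arm_command", "body": {"series": "3 0 20 0 90;0 0 30 0 90;0 0 30 0 90;0 0 30 0 90;0 0 20 0 90;0 0 12 0 90;0 0 8 0 90;0 0 0 0 90;0 0 0 0 90;0 0 0 0 255;0 0 0 0 255;0 0 0 0 255;0 0 0 0 255;0 0 0 0 255;0 0 0 0 255", "squeeze": 15}}

```text
time_s: 2.57
tool_pos: [0.456, -0.3023, 0.0731]
tool_rot: [180.0, -0.0, 18.5]
force: [-0.0, -0.3, 2.4]
grip_width: 0.0325
grasp_force: 15.0
```

Request:
{"method": "arm_command", "body": {"series": "0 0 -20 0 255;0 0 -35 0 255;0 0 -35 0 255;0 0 -30 0 255;24.1 -27 0 0 255;24.1 -27 0 0 255;24.1 -27 0 0 255;24.1 -27 0 0 255;24.1 -27 0 0 255;24.1 -27 0 0 255;24.1 -27 0 0 255;24.1 -27 0 0 255;0 0 30 0 255;0 0 40 0 255;0 0 35 0 255;0 0 18 0 255;0 0 0 0 255;0 0 0 0 255"}}

```text
time_s: 4.07
tool_pos: [0.5693, -0.036, 0.0689]
tool_rot: [-179.9, 0.1, 18.5]
force: [0.7, 0.6, 0.6]
grip_width: 0.0324
grasp_force: 15.0
```

Request:
{"method": "arm_command", "body": {"series": "0 0 0 0 90;0 0 0 0 90;0 0 0 0 90;0 0 0 0 90;0 0 0 0 90;0 0 -30 0 90;0 0 -40 0 90;0 0 -40 0 90;0 0 -30 0 90"}}

```text
time_s: 4.82
tool_pos: [0.5708, -0.0359, 0.2132]
tool_rot: [179.9, -0.2, 18.5]
force: [1.0, 0.3, 0.3]
grip_width: 0.0563
grasp_force: 0.0
```

Request:
{"method": "arm_command", "body": {"series": "0.9 -35.3 0 0 90;0.9 -35.3 0 0 90;0.9 -35.3 0 0 90;0.9 -35.3 0 0 90;0.9 -35.3 0 0 90;0.9 -35.3 0 0 90;0.9 -35.3 0 0 90;0.9 -35.3 0 0 90;0.9 -35.3 0 0 90;0.9 -35.3 0 0 90;0.9 -35.3 0 0 90;0 0 0 0 90;0 0 0 0 90;0 0 0 0 90"}}

```text
time_s: 5.98
tool_pos: [0.4564, 0.3348, 0.2095]
tool_rot: [180.0, -0.0, 18.5]
force: [0.8, -0.5, 0.5]
grip_width: 0.0564
grasp_force: 0.0
```

```bash
python3 - <<'E'
from h import *
o=telemetry.get_obs();print(o["time_s"],o["tool_pos"],o["tool_rot"],o["qpos"])
a=cams.read_camera("wrist");b=cams.read_camera("top");cv2.imwrite("pics/top2.png",b);cv2.imwrite("pics/w2r.png",a)
cv2.imwrite("pics/w2.png",np.hstack([a[:,100:420],cv2.resize(b[120:260,205:435],(460,384),fx=2)]))
E
```

```text
5.9833 [0.45641133 0.33477694 0.20954534] [ 1.79950222e+02 -5.28793250e-03  1.85065732e+01] [   2.28767964   13.41653904  -47.36979935   95.07796628   10.18292468
   75.97748462 -118.27978508]
```

View pics/w2.png

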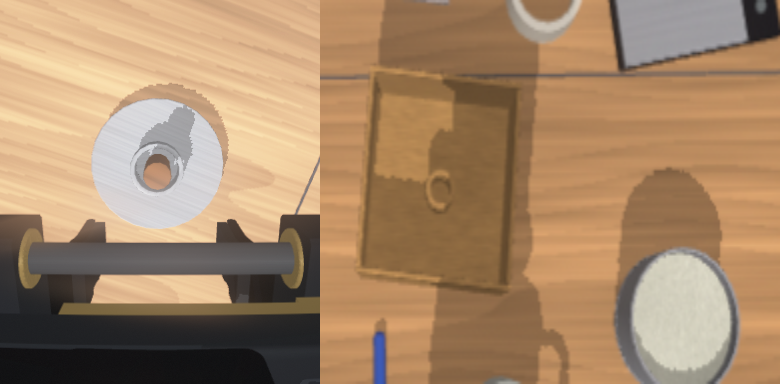

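Right half: core lies in the box, tin empty. Left half: knob top at (158,173) in the crop (wrist x=258), collar ring about (157,168), cover outline about (157,163). Refining numerically.

```bash
python3 - <<'E'
from h import *
w=cams.calibration("wrist");t=cams.calibration("top")
o1=dict(tool_pos=[0.45224589,-0.30353295,0.22215369],tool_rot=[-179.998,.0678,18.4998])
o2=telemetry.get_obs()
def blob(m,roi):
    x0,y0,x1,y1=roi;z=np.zeros_like(m);z[y0:y1,x0:x1]=m[y0:y1,x0:x1]
    c=max(cv2.findContours(z,0,1)[0],key=cv2.contourArea);return cv2.fitEllipse(cv2.convexHull(c))
def rep(n,e,z,c,o=None):
    P=onplane(c,e[0],z,o);a=np.linalg.norm(onplane(c,(e[0][0]-e[1][0]/2,e[0][1]),z,o)-onplane(c,(e[0][0]+e[1][0]/2,e[0][1]),z,o));print(n,np.round(e[0],1),np.round(e[1],1),P.round(4),"w",a.round(4))
    return P
def sv(im):
    h=cv2.cvtColor(im,cv2.COLOR_BGR2HSV).astype(int);return h[...,0],h[...,1],h[...,2]
im=cv2.imread("pics/w1.png");H,S,V=sv(im)
rep("liner w1",blob(((S<45)&(V>130)).astype(np.uint8)*255,(190,95,340,245)),.058,w,o1)
rep("tin all w1",blob(((S<70)).astype(np.uint8)*255,(190,100,340,240)),.075,w,o1)
im=cv2.imread("pics/w2r.png");H,S,V=sv(im)
rep("cover w2",blob(((S<50)).astype(np.uint8)*255,(180,90,335,232)),.018,w,o2)
rep("knob w2",blob(((S>90)&(V>125)&(V<255)).astype(np.uint8)*255,(240,150,276,195)),.072,w,o2)
for f in("top0","top2"):
    im=cv2.imread(f"pics/{f}.png");H,S,V=sv(im)
    rep("liner "+f,blob(((S<60)&(V>150)).astype(np.uint8)*255,(350,205,420,270)),.066,t)
im=cv2.imread("pics/top0.png");H,S,V=sv(im)
rep("knob top",blob(((S>100)).astype(np.uint8)*255,(86,228,101,250)),.072,t)
rep("cover top",blob(((S<60)).astype(np.uint8)*255,(70,205,140,272)),.018,t)
E
```

```text
liner w1 [263.3 170. ] [127.4 128.5] [ 0.4577 -0.3038  0.058 ] w 0.1241
tin all w1 [263.3 170. ] [127.8 129.6] [ 0.4607 -0.3027  0.075 ] w 0.118
cover w2 [256.7 163.1] [130.6 131.7] [0.4629 0.3402 0.018 ] w 0.1372
knob w2 [256.8 174.5] [24.2 26.9] [0.4618 0.3391 0.072 ] w 0.0217
liner top0 [385.  236.8] [48.7 51.5] [ 0.456  -0.3026  0.066 ] w 0.1076
liner top2 [384.9 236.9] [48.7 51.9] [ 0.4557 -0.3025  0.066 ] w 0.1076
knob top [ 96.3 238.4] [11.7 11.8] [0.4572 0.3368 0.072 ] w 0.0255
cover top [104.5 239.1] [58.8 62.2] [0.4561 0.3378 0.018 ] w 0.1363
```

Request:
{"method": "arm_command", "body": {"series": "4 -2 20 0 90;0 0 30 0 90;0 0 30 0 90;0 0 30 0 90;0 0 25 0 90;0 0 15 0 90;0 0 9 0 90;0 0 4 0 90;0 0 0 0 90;0 0 0 0 90;0 0 0 0 255;0 0 0 0 255;0 0 0 0 255;0 0 0 0 255;0 0 0 0 255;0 0 0 0 255;0 0 0 0 255", "squeeze": 40}}

```text
time_s: 7.5
tool_pos: [0.4594, 0.3387, 0.0467]
tool_rot: [-180.0, -0.0, 18.5]
force: [0.3, 0.6, 1.0]
grip_width: 0.025
grasp_force: 40.0
```

Request:
{"method": "arm_command", "body": {"series": "0 0 -5 0 255;0 0 -10 0 255;0 0 -15 0 255;0 0 -20 0 255;0 0 -25 0 255;0 0 -25 0 255;0 0 -25 0 255;0 0 -20 0 255;0 0 -10 0 255;0 0 0 0 255;0 0 0 0 255;0 0 0 0 255"}}

```text
time_s: 8.5
tool_pos: [0.4586, 0.3375, 0.1998]
tool_rot: [179.9, 0.2, 18.5]
force: [0.4, -0.3, -4.1]
grip_width: 0.0255
grasp_force: 40.0
```

```bash
python3 - <<'E'
from h import *
o=telemetry.get_obs();print(o["time_s"],o["tool_pos"],o["tool_rot"],o["qpos"],o["force"],o["wrist_torque"],o["grip_width"])
a=cams.read_camera("wrist");b=cams.read_camera("side");cv2.imwrite("pics/w3r.png",a);cv2.imwrite("pics/s3.png",b)
cv2.imwrite("pics/w3.png",np.hstack([a[:,100:420],cv2.resize(b[20:180,110:290],(432,384))]))
E
```

```text
8.5 [0.45855224 0.33748368 0.19980794] [1.79943948e+02 1.63948188e-01 1.84940555e+01] [   1.89350044   14.50265343  -47.40765678   95.23765628   10.96667322
   75.26941922 -118.94753135] [ 0.37878013 -0.3107592  -4.14512546] [-0.04409039  0.02085491  0.00771713] 0.02551071923185716
```

View pics/w3.png

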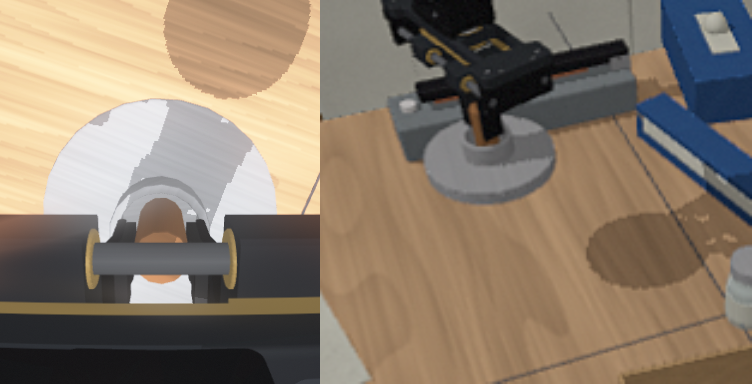

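Held level (crop: cover circle centred near (160,215), knob between the pads); weight 4.1 N matches both lids.

Request:
{"method": "arm_command", "body": {"series": "-1.9 11.4 0 0 255;-3.9 22.8 0 0 255;-3.9 22.8 0 0 255;-3.9 22.8 0 0 255;-3.9 22.8 0 0 255;-3.9 22.8 0 0 255;-3.9 22.8 0 0 255;-3.9 22.8 0 0 255;-3.9 22.8 0 0 255;-3.9 22.8 0 0 255;-3.9 22.8 0 0 255;-3.9 22.8 0 0 255;-3.9 22.8 0 0 255;-3.9 22.8 0 0 255;-2 11.4 0 0 255"}}

```text
time_s: 9.85
tool_pos: [0.5084, 0.0146, 0.2003]
tool_rot: [180.0, 0.1, 18.3]
force: [0.6, -1.6, -3.5]
grip_width: 0.0252
grasp_force: 40.0
```

Request:
{"method": "arm_command", "body": {"series": "-5.4 10.4 0 0 255;-10.8 20.7 0 0 255;-10.8 20.7 0 0 255;-10.8 20.7 0 0 255;-10.8 20.7 0 0 255;-10.8 20.7 0 0 255;-10.8 20.7 0 0 255;-10.8 20.7 0 0 255;-10.8 20.7 0 0 255;-10.8 20.7 0 0 255;-10.8 20.7 0 0 255;-10.8 20.7 0 0 255;-10.8 20.7 0 0 255;-10.8 20.7 0 0 255;-5.4 10.3 0 0 255;0 0 0 0 255;0 0 0 0 255;0 0 0 0 255;0 0 0 0 255"}}

```text
time_s: 11.43
tool_pos: [0.4582, -0.3023, 0.2014]
tool_rot: [-179.9, -0.0, 18.7]
force: [0.5, 0.2, -4.9]
grip_width: 0.0249
grasp_force: 40.0
```

```bash
python3 - <<'E'
from h import *
P=[];F=[]
for i in range(6):
    b=cams.read_camera("side" if i%2 else "top");o=telemetry.get_obs();P.append(o["tool_pos"]);F.append(o["force"])
    if i==1:cv2.imwrite("pics/s4.png",b);
    if i==2:t=b;cv2.imwrite("pics/t4.png",t)
print(np.mean(P,0),np.std(P,0),np.mean(F,0))
b=cv2.imread("pics/s4.png")
cv2.imwrite("pics/v4.png",np.hstack([cv2.resize(b[230:384,190:370],(449,384)),cv2.resize(t[180:300,330:440],(352,384))]))
E
```

```text
[ 0.45779194 -0.30340577  0.2016555 ] [1.92305368e-04 4.91377919e-04 4.00861991e-05] [ 0.09555673  0.22963151 -4.24089617]
```

View pics/v4.png

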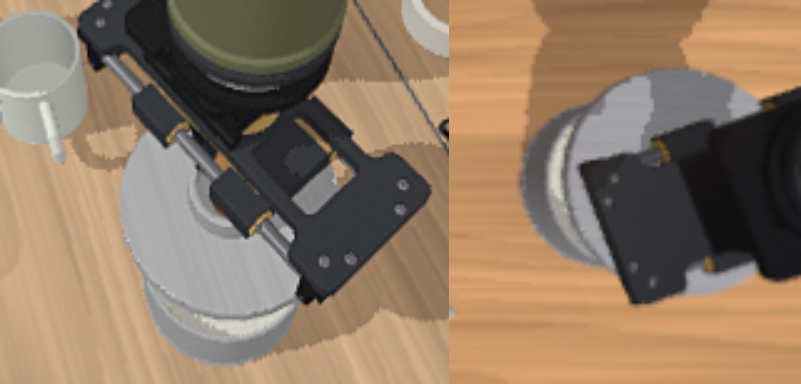

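Side/top crops show the lids above the tin, clear and level (cover centre ≈ (210,230) over tin ≈ (222,300) in the side crop). Lowering to just above the rim, then slowly.

Request:
{"method": "arm_command", "body": {"series": "0 -0.7 10 0 255;0 0 15 0 255;0 0 15 0 255;0 0 15 0 255;0 0 10 0 255;0 0 6 0 255;0 0 4 0 255;0 0 2 0 255;0 0 0 0 255;0 0 0 0 255;0 0 0 0 255"}}

```text
time_s: 12.65
tool_pos: [0.4577, -0.3041, 0.1254]
tool_rot: [179.9, -0.0, 18.5]
force: [-0.1, -0.0, -3.5]
grip_width: 0.0254
grasp_force: 40.0
```

Request:
{"method": "arm_command", "body": {"series": "0 0 1.5 0 255;0 0 1.5 0 255;0 0 1 0 255;0 0 1 0 255;0 0 1 0 255;0 0 0 0 255;0 0 0 0 255"}}

```text
time_s: 13.23
tool_pos: [0.4571, -0.3038, 0.1184]
tool_rot: [-180.0, 0.0, 18.5]
force: [-0.3, -0.9, -4.0]
grip_width: 0.025
grasp_force: 40.0
```

Request:
{"method": "arm_command", "body": {"series": "0 0 1 0 255;0 0 1 0 255;0 0 1 0 255;0 0 1 0 255;0 0 0.7 0 255;0 0 0.5 0 255;0 0 0 0 255;0 0 0 0 255"}}

```text
time_s: 13.9
tool_pos: [0.4572, -0.3038, 0.1133]
tool_rot: [180.0, 0.0, 18.5]
force: [0.6, 0.6, -3.1]
grip_width: 0.0251
grasp_force: 40.0
```

Request:
{"method": "arm_command", "body": {"series": "0 0 0.5 0 255;0 0 0.5 0 255;0 0 0.5 0 255;0 0 0 0 255;0 0 0 0 255;0 0 0 0 255"}}

```text
time_s: 14.4
tool_pos: [0.4572, -0.3038, 0.1119]
tool_rot: [180.0, 0.0, 18.5]
force: [0.6, -0.0, -3.8]
grip_width: 0.0251
grasp_force: 40.0
```

Request:
{"method": "arm_command", "body": {"series": "0 0 0.5 0 255;0 0 0.5 0 255;0 0 0 0 255;0 0 0 0 255;0 0 0 0 255"}}

```text
time_s: 14.82
tool_pos: [0.4572, -0.3039, 0.1117]
tool_rot: [180.0, -0.0, 18.5]
force: [-3.7, 2.8, 5.2]
grip_width: 0.0251
grasp_force: 40.0
```

Request:
{"method": "arm_command", "body": {"series": "0 0 -0.5 0 255;0 0 0 0 255;0 0 0 0 40;0 0 0 0 10;0 0 0 0 10;0 0 0 0 10;0 0 0 0 10;0 0 0 0 10;0 0 -10 0 10;0 0 -30 0 10;0 0 -40 0 10;0 0 -35 0 10;0 0 -20 0 10;0 0 0 0 10;0 0 0 0 10;0 0 0 0 10"}}

```text
time_s: 16.15
tool_pos: [0.4567, -0.3036, 0.2458]
tool_rot: [-180.0, 0.0, 18.5]
force: [0.2, 0.4, -0.3]
grip_width: 0.0834
grasp_force: 0.0
```

```bash
python3 - <<'E'
from h import *
a=cams.read_camera("wrist");o=telemetry.get_obs();b=cams.read_camera("side");print(o["time_s"],o["tool_pos"],o["tool_rot"],o["force"],o["grip_width"])
cv2.imwrite("pics/w5r.png",a)
cv2.imwrite("pics/v5.png",np.hstack([a[:,100:420],cv2.resize(b[230:384,190:370],(449,384))]))
E
```

```text
16.2 [ 0.45641293 -0.30340653  0.24508963] [-1.79902486e+02  8.46037787e-02  1.84956150e+01] [ 0.17485919  0.2871866  -0.17559069] 0.08374858275177627
```

View pics/v5.png

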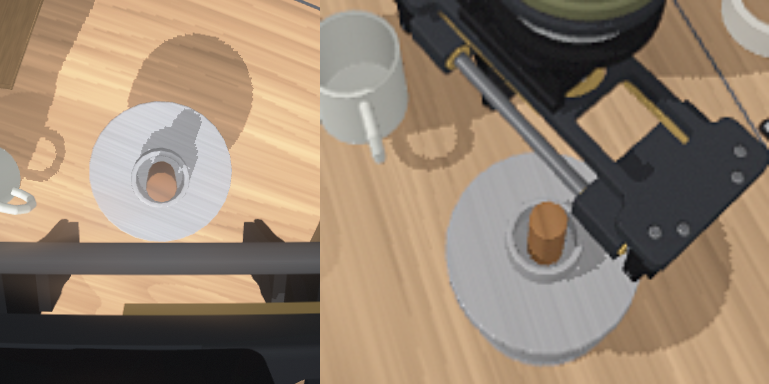

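Lids are seated level: wrist crop shows cover outline centred (160.5,171.5), collar ring (160.5,178), knob top (162,185).

```bash
python3 - <<'E'
from h import *
w=cams.calibration("wrist");o=telemetry.get_obs();R=Ro.from_euler('xyz',o["tool_rot"],degrees=True).as_matrix()
for n,p,z in(("collar",(260.5,178),.105),("cover",(260.5,171.5),.083),("knob",(262,185),.137)):
    P=onplane(w,p,z,o);print(n,P,1e3*R.T@(P-o["tool_pos"]))
print(np.linalg.norm(onplane(w,(189,171),.083,o)-onplane(w,(332,171),.083,o)))
E
```

```text
collar [ 0.45811324 -0.30173757  0.105     ] [  2.43390812  -0.66703834 139.81554971]
cover [ 0.45977292 -0.30112519  0.083     ] [  4.23998879  -0.67377206 161.81254004]
knob [ 0.45942334 -0.3026719   0.137     ] [  3.32488008   0.56549406 107.81123175]
0.13847724157294725
```

Request:
{"method": "arm_command", "body": {"series": "1 -0.5 20 0 10;0 0 30 0 10;0 0 30 0 10;0 0 30 0 10;0 0 20 0 10;0 0 12 0 10;0 0 8 0 10;0 0 4 0 10;0 0 3 0 10;0 0 2 0 10;0 0 0 0 10;0 0 0 0 10"}}

```text
time_s: 17.25
tool_pos: [0.4585, -0.3034, 0.0883]
tool_rot: [179.9, -0.0, 18.5]
force: [0.0, 0.2, -0.1]
grip_width: 0.0838
grasp_force: 0.0
```

Request:
{"method": "arm_command", "body": {"series": "0 0 1.5 0 10;0 0 0 0 60;0 0 0 0 75;0 0 0 0 90;0 0 0 0 105;0 0 0 0 120;0 0 0 0 255;0 0 0 0 255;0 0 0 0 255;0 0 0 0 255", "squeeze": 30}}

```text
time_s: 18.08
tool_pos: [0.4579, -0.3029, 0.0859]
tool_rot: [-180.0, 0.0, 18.5]
force: [-0.4, 0.5, 0.6]
grip_width: 0.0528
grasp_force: 30.0
```

Collar gripped (52.8 mm, true 54). Raising straight up, slowly at first.

Request:
{"method": "arm_command", "body": {"series": "0 0 -2 0 255;0 0 -3 0 255;0 0 -5 0 255;0 0 -5 0 255;0 0 -8 0 255;0 0 -10 0 255;0 0 -10 0 255;0 0 -12 0 255;0 0 -12 0 255;0 0 -12 0 255;0 0 -12 0 255;0 0 -12 0 255;0 0 -7 0 255;0 0 -4 0 255;0 0 -2 0 255;0 0 0 0 255;0 0 0 0 255;0 0 0 0 255;0 0 0 0 255"}}

```text
time_s: 19.67
tool_pos: [0.4576, -0.3028, 0.2011]
tool_rot: [-179.9, 0.0, 18.5]
force: [-0.6, 0.0, -1.8]
grip_width: 0.0527
grasp_force: 30.0
```

```bash
python3 - <<'E'
from h import *
b=cams.read_camera("side");t=cams.read_camera("top");o=telemetry.get_obs();print(o["time_s"],o["tool_pos"],o["tool_rot"],o["force"],o["wrist_torque"],o["grip_width"],o["grasp_force"])
cv2.imwrite("pics/v6.png",np.hstack([cv2.resize(b[210:384,180:370],(419,384)),cv2.resize(t[120:310,230:440],(380,344),interpolation=2)[:384] if 0 else cv2.resize(t[120:310,230:420],(381,384))[:, :381]]))
E
```

```text
19.7667 [ 0.45776384 -0.30282365  0.2013729 ] [-1.79963122e+02  2.81766550e-02  1.85037438e+01] [ 0.7690745  -0.23464904 -1.62722623] [ 0.02065974  0.00632849 -0.01789514] 0.05278759119237753 29.999286476522684
```

View pics/v6.png

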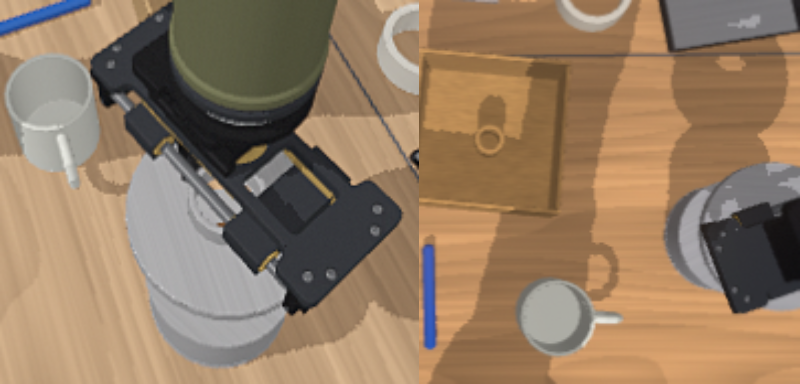

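The side crop shows the cover held level at about (210,240), with the inner lid still in the tin below it at about (215,320). The core is in the box at (489,139) in the right crop. The measured load of about 1.6 N matches the cover alone.

```bash
python3 -c "
from h import *
print(env.sign_off())"
```

```text
the job is handed in; nothing more can be done
None
```

I handed the job in at about 20 s: the core is in the scrap box, the inner lid is seated in the tin, and the gripper holds the cover level with its lower edge about 45 mm above the knob top; no bystander, box or tin contact was seen.

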